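# Roll the bearing sleeve up to its stop and bolt it in

## Task

With the fingertips, push the lying steel sleeve slowly up the ramp and over the crest until it rests against the stop plate; never let it get away and run back down the ramp. Then push the post of the slide bolt fully home so that the bolt closes behind the sleeve. Do not pick the sleeve up, leave everything else on the bench undisturbed, and finish clear of it all.

Things in the scene. Friction and masses are not known exactly. Their poses are not given: they have to be found in the camera images.
- ramp: Fixed loading ramp: channel with aluminium floor and grey rails. Origin on the bench under the ramp; x level, uphill along the channel, y across it to the slide bolt's side, z up. Channel 66 mm wide, centred on y = 0; rails 6 mm thick, 12 mm above the floor. Level bay at height 8 mm from x = -145 to -65, with a lip 5 mm above the bay floor across its open end, x = -145 to -139.
- ramp_crest (a point): Middle of the crest line, at x = +65, height 28.6 mm in the ramp's frame. The floor rises 9 degrees from the bay (x = -65) to here, then falls 4 degrees to the stop. Once the sleeve's centre is past the crest it rolls the last 18 mm onto the stop by itself; let go short of it, it rolls back down. Axes as the ramp's.
- stop_face (a point): Middle of the stop plate's face that the sleeve comes to rest on: x = +108, height 52 mm in the ramp's frame. The plate is 10 mm thick, 78 mm wide, its top 66 mm above the bench, with braces behind it to x = +170. Axes as the ramp's.
- sleeve: The steel bearing sleeve (frame at its centre, the same as sleeve_center).
- sleeve_center (a point): Centre of the steel bearing sleeve, a cylinder 50 mm in diameter, 60 mm long, about 0.5 kg, lying across the channel (its axis, the point's y, along the ramp's y), at first still in the bay. Against the stop its centre is at x = +83, height 52 mm in the ramp's frame. Bright oiled steel, slippery (friction about 0.35): it rolls freely, the point turning with it; pushed at 0.05 m/s it stays against the fingers.
- bolt (a joint): Travel of the steel slide bolt: 0 = drawn back, 0.058 m = fully home. It slides in the ramp's -y direction with about 2.5 N of friction and stays where left. Its rod, 10 mm thick, runs at x = +50, height 52 mm in the ramp's frame through a guide block (x 33 to 67, y 39 to 64, 66 mm high); home, it crosses the channel just behind the seated sleeve, where the fingers must be gone.
- bolt_post (a point): Point on the axis of the bolt's upright post, a steel cylinder 16 mm in diameter standing 40 to 90 mm above the bench on the outer end of the rod. The point is 72 mm above the bench, at x = +50, y = 130 mm minus the bolt's travel in the ramp's frame. Push its outer (+y) side.
- spare_center (a point): Centre of a spare sleeve of the same size standing on end on the bench beside the ramp, 60 mm high. Leave alone.
- wrench: Steel wrench lying on the bench on the ramp's -y side, some 200 mm long. Leave alone.
- spray: White plastic bottle, diameter 60 mm, 140 mm high, origin under its base. Leave alone.
- hammer: Hammer lying on the bench. Leave alone.
- tape: Roll of tape lying flat, outer diameter 100 mm, 24 mm high. Leave alone.
- sander: Rubber sanding block 120 x 65 x 40 mm. Leave alone.
- filler: Closed tin, diameter 80 mm, 90 mm high, origin under its base. Leave alone.
Things that resemble listed ones, but are neither listed nor needed, are in the scene too. What is shaped like the sleeve but pink is not meant.

How it is judged:
By the outcome, as a careful person would: the job done as asked, in the order asked, and still so for the second after the job is handed in, with the robot touching nothing.
It also fails if it takes over 56 s, if anything falls off the work surface, if the arm or the gripper's body presses on something with over 40 N, if the wrist force passes 120 N, or if a joint passes its speed limit or range.

## Robot

A 6-joint arm with a two-finger parallel gripper is mounted at the origin on the work surface. World frame = base frame: x ahead of the robot, y to its left, z up, the work surface at z = 0. Lengths are in m, angles in rad, forces in N, time in s.
With the tool pointing down it reaches from about 0.4 to 0.925 m from the base axis. Payload 3.4 kg.
Tool frame: the origin (TCP) lies at the very end of the fingers, on their centre line; the grasp point (between the pads) lies 19 mm behind it; y points along the fingers, z is the direction in which the jaws open and shut, and the axes are right-handed (so a half turn about y gives the same grasp; the last joint's range is limited). The gripper opens to 85 mm and grips with 20 to 120 N. Pads are 22 mm wide; open, the fingers measure 114 mm over their backs; the gripper's body (76 mm by 85 mm) begins 54 mm behind the grasp point. The pads swing forward as they close: fully open they stand 13 mm farther back than shut.
Start: joints at [1.056, 0.307, 1.506, -0, 1.328, -0.073], TCP at [0.245, 0.52, 0.231] pointing down, gripper open.
Joint ranges: [-3.12, 3.12], [-1.05, 2.28], [0.14, 2.33], [-1.42, 4.57], [0.1, 2.73], [-2.68, 2.68]. Speed limits (rad/s): [2.57, 2.57, 3.14, 3.14, 3.14, 3.14].

## Interface

Orientations are given as a unit quaternion [x, y, z, w].
In Python, from cell import manip gives the robot as it stands. The module is installed in compiled form; this text tells all that it offers.
- The arm moves only by the tool send_rows, never from a script. Its argument "steps" is a list of rows, each an object with "twist": the turn, a rotation vector about the tool's x, y, z in degrees, a list of three; "dp": the shift along the tool's x, y, z in m, a list of three; "fingers": the finger opening in m, from 0 to 0.0854. A call has 1 to 10 rows; each row shifts and turns the commanded pose from where the row before left it, along the tool's axes as they then stand; what a row does not reach is not made up. A row lasts 1/10 s, in which the tool goes at most 50 mm and 8.59 degrees, less where a joint would pass 70% of its speed; a pose out of reach is approached as far as the arm can. A call is refused whole if a number of a shift passes 0.05 or a number of a turn 8.59, either way. A call with a gripper value outside its range is refused whole. The fingers move at their own pace and stop on an object; "newtons" is the grip in N (left out, the last holds). Time passes only in rows, so rows that do not move let the fingers close. It gives the time, the measured TCP pose, the force and the opening at its end, in the units of the state.
- manip.state(): the state, without advancing time (a new reading comes with each control period).
- manip.read_camera(name): name is "side" or "top" or "wrist"; returns a dict with "color" (400x640x3 uint8, blue, green, red), "mtx" (3x3 intrinsics, pixels), "world_from_camera" (4x4, takes a point from camera to world coordinates); the wrist camera has in their place "mount" (4x4, takes a point from camera to tool coordinates, whose origin is the TCP and whose axes are the tool frame's). Camera axes: x right, y down, z forward; pixel columns grow to the right and rows downward; lengths in m; the calibration is good to about 2 mm. A picture is of the moment at which its call begins: read the wrist's pose just before it. There is no depth.
- manip.close_job(): hands the job in, once; it reports no verdict.
The state is a dict: "clock": time; "joint_pos": joint angles; "qd": joint speeds; "joint_efforts": joint torques, N m; "eef_pos": TCP position; "tcp_rot": TCP orientation; "wrist_force": force on the tool from outside, world axes, zero at the start; "ft_torque": the same for the moment, N m; "opening": finger opening in m.
Only numpy, scipy, OpenCV 4.12 (cv2) and the standard library are available. Lean on these libraries where they do the work, as an engineer would, in place of code of your own. Each camera call takes 0.05 s, during which the arm holds its last target. There are 200 camera calls.

## Working session

There is one attempt and no reset: what is moved stays moved. The work goes in short steps, Python scripts to look and compute and a tool call to move; the robot and the scene stay as the last step left them, time stands still between calls to the robot, and variables do not carry over. Pictures are saved under pics/ and viewed, about 8 in all and at most 12, crops included, and the job is handed in when it is done.

Besides the shell and the picture viewer there is one more tool, called after "Request:" in YAML: its name, and indented under it one key for each argument. send_rows: Moves the arm, as the interface text tells. Its arguments: {"type":"object","properties":{"steps":{"type":"array","items":{"type":"object","properties":{"twist":{"type":"array","items":{"type":"number"}},"dp":{"type":"array","items":{"type":"number"}},"fingers":{"type":"number"}}}},"newtons":{"type":"number"}},"required":["steps"]}

```bash
mkdir -p pics
cat > h.py <<'E'
from cell import manip
import numpy as np, cv2
from scipy.spatial.transform import Rotation as R
def cam(n):
    s=manip.state(); c=manip.read_camera(n)
    if n=="wrist":
        T=np.eye(4); T[:3,:3]=R.from_quat(s["tcp_rot"]).as_matrix(); T[:3,3]=s["eef_pos"]
        c["world_from_camera"]=T@np.array(c["mount"])
    return c
def ray(c,u,v,z):
    T=np.array(c["world_from_camera"]); d=T[:3,:3]@np.linalg.inv(c["mtx"])@[u,v,1]
    o=T[:3,3]; return o+d*(z-o[2])/d[2]
def proj(c,p):
    T=np.linalg.inv(c["world_from_camera"]); q=np.array(c["mtx"])@(T[:3,:3]@p+T[:3,3]); return q[:2]/q[2]
def st():
    s=manip.state(); m=R.from_quat(s["tcp_rot"]).as_matrix()
    print(s["clock"],np.round(s["eef_pos"],4),"\n",np.round(m,3),np.round(s["wrist_force"],1),np.round(s["joint_pos"],3),s["opening"])
E
python3 - <<'E'
from h import *
st()
for n in("top","side"):
    c=cam(n); cv2.imwrite(f"pics/{n}0.png",c["color"]); print(np.array(c["mtx"]).round(1).tolist(),np.round(c["world_from_camera"],3).tolist())
    np.save(f"{n}0.npy",c,allow_pickle=True)
E
```

```text
0.0 [0.245  0.5194 0.2304] 
 [[ 0.904 -0.001  0.427]
 [-0.427 -0.002  0.904]
 [-0.    -1.    -0.002]] [ 0.1 -0.6 -0.1] [ 1.056  0.308  1.508 -0.     1.328 -0.074] 0.08521256086455233
[[431.1, 0.0, 319.2], [0.0, 431.1, 195.7], [0.0, 0.0, 1.0]] [[-0.025, -0.997, 0.075, 0.446], [-1.0, 0.024, -0.007, -0.044], [0.005, -0.075, -0.997, 1.253], [0.0, 0.0, 0.0, 1.0]]
[[483.3, 0.0, 322.2], [0.0, 483.3, 194.3], [0.0, 0.0, 1.0]] [[0.826, -0.426, 0.369, 0.105], [-0.563, -0.621, 0.545, -0.677], [-0.003, -0.658, -0.753, 0.991], [0.0, 0.0, 0.0, 1.0]]
```

View pics/top0.png

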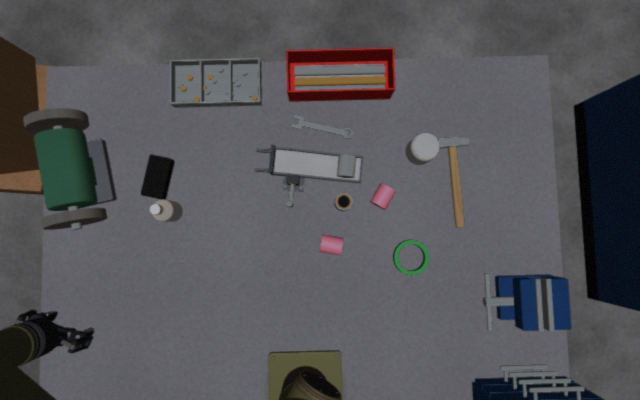

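View pics/side0.png

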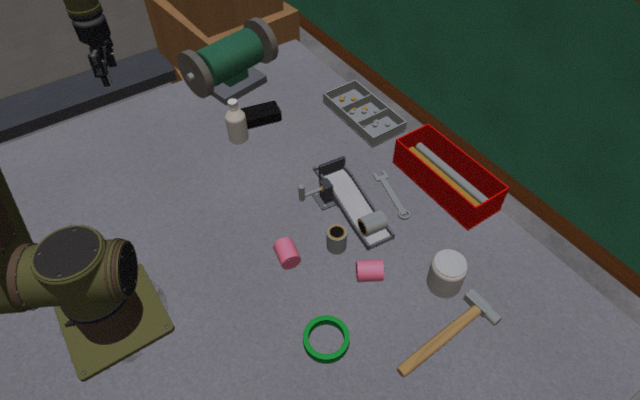

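The top view shows the ramp with its uphill end to the left (stop at about (262,160)), the sleeve at (346,166) in the bay at right, and the bolt post at (291,203). The standing spare is at (344,202). Pink decoys are at (383,195) and (332,245). The steel cylinder lying in the channel is the one meant: it is grey and it lies in the bay. I'll enlarge the crop to confirm.

Run:
```python
from h import *
c=np.load("top0.npy",allow_pickle=True).item()
im=c["color"][130:220,245:375]; cv2.imwrite("pics/crop.png",cv2.resize(im,None,fx=6,fy=6,interpolation=cv2.INTER_CUBIC))
for u,v,z in[(346,166,.033),(270,163,.02),(362,170,.013),(291,203,.09),(344,202,.06)]: print(u,v,ray(c,u,v,z).round(3))
```

```text
346 166 [ 0.621 -0.132  0.033]
270 163 [0.636 0.086 0.02 ]
362 170 [ 0.611 -0.179  0.013]
291 203 [0.515 0.024 0.09 ]
344 202 [ 0.516 -0.121  0.06 ]
```

View pics/crop.png

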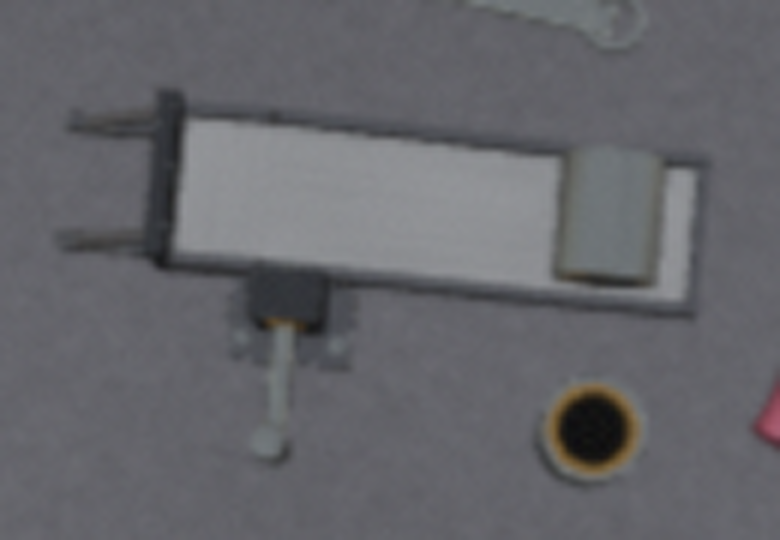

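The crop confirms it: the grey sleeve lies across the bay at (608,212) in crop pixels, the post top is at (268,443), the standing spare is at (592,430) and the pink thing is outside the channel.

```bash
cat >> h.py <<'E'
def fit(W,L):
    W=np.array(W)[:,:2];L=np.array(L,float);w0=W.mean(0);l0=L.mean(0);H=(L-l0).T@(W-w0)
    a=np.arctan2(H[0,1]-H[1,0],H[0,0]+H[1,1]);M=np.array([[np.cos(a),-np.sin(a)],[np.sin(a),np.cos(a)]])
    t=w0-M@l0; return a,M,t,(W-(L@M.T+t))
E
python3 - <<'E'
from h import *
c=np.load("top0.npy",allow_pickle=True).item()
P=lambda x,y,z:ray(c,245+x/6-.4,130+y/6-.4,z)
W=[P(185,93,.066),P(170,268,.066),P(709,160,.02),P(692,316,.02),P(268,443,.09)]
L=[(.108,-.039),(.108,.039),(-.145,-.039),(-.145,.039),(.05,.13)]
a,M,t,r=fit(W,L); print(np.degrees(a),t,(r*1000).round(1))
s=P(610,213,.052); print(s,(M.T@(s[:2]-t)).round(4))
s=P(592,430,.06); print(s,(M.T@(s[:2]-t)).round(4))
print("above ramp mid target", M@[-.09,0]+t)
E
```

```text
83.32238535690458 [ 0.62934088 -0.03518354] [[-1.5 -2. ]
 [-5.6 -2.7]
 [-1.7  2. ]
 [ 0.6  3.5]
 [ 8.2 -0.8]]
[ 0.62034574 -0.13097839  0.052     ] [-0.0962 -0.0022]
[ 0.51832642 -0.11911015  0.06      ] [-0.0963  0.1005]
above ramp mid target [ 0.61887544 -0.12457299]
```

Request:
send_rows:
  steps:
    - {"dp":[0.039,-0.006,-0.027],"fingers":0.025}
    - {"dp":[0.039,-0.006,-0.027],"fingers":0.025}
    - {"dp":[0.039,-0.006,-0.027],"fingers":0.025}
    - {"dp":[0.039,-0.006,-0.027],"fingers":0.025}
    - {"dp":[0.039,-0.006,-0.027],"fingers":0.025}
    - {"dp":[0.039,-0.006,-0.027],"fingers":0.025}
    - {"dp":[0.039,-0.006,-0.027],"fingers":0.025}
    - {"dp":[0.039,-0.006,-0.027],"fingers":0.025}
    - {"dp":[0.039,-0.006,-0.027],"fingers":0.025}
    - {"dp":[0.039,-0.006,-0.027],"fingers":0.025}

```text
schema error: expected keys twist, dp, fingers
```

Request:
send_rows:
  steps:
    - {"dp":[0.039,-0.006,-0.027]}
    - {"dp":[0.039,-0.006,-0.027]}
    - {"dp":[0.039,-0.006,-0.027]}
    - {"dp":[0.039,-0.006,-0.027]}
    - {"dp":[0.039,-0.006,-0.027]}
    - {"twist":[0,8.5,0]}
    - {"twist":[0,8.5,0]}
    - {"twist":[0,8.5,0]}
    - {"twist":[0,8.5,0]}

```text
schema error: expected keys twist, dp, fingers
```

Request:
send_rows:
  steps:
    - {"twist":[0,8.5,0]}
    - {"twist":[0,8.5,0]}
    - {"twist":[0,8.5,0]}
    - {"twist":[0,8.5,0]}
    - {"twist":[0,3.4,0]}
    - {}

```text
schema error: expected keys twist, dp, fingers
```

Run:
```python
from h import *
st(); c=cam("wrist"); cv2.imwrite("pics/w1.png",c["color"]); np.save("w1.npy",c,allow_pickle=True)
print(np.round(c["world_from_camera"],3),c["mtx"])
```

```text
0.1 [0.245  0.5195 0.2305] 
 [[ 0.904 -0.001  0.427]
 [-0.427 -0.002  0.904]
 [-0.    -1.    -0.002]] [-0.3 -0.7  0.9] [ 1.057  0.308  1.508  0.     1.328 -0.073] 0.08523730604363125
[[ 0.426  0.862  0.276  0.174]
 [ 0.905 -0.405 -0.132  0.554]
 [-0.002  0.306 -0.952  0.372]
 [ 0.     0.     0.     1.   ]] [[301.86578864   0.         315.69218003]
 [  0.         301.86578864 206.27020075]
 [  0.           0.           1.        ]]
```

View pics/w1.png

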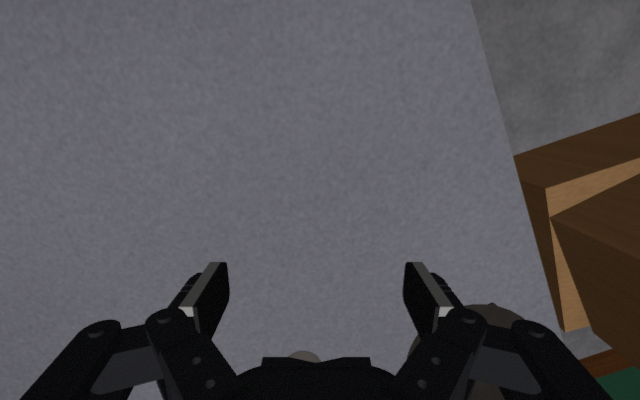

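Those rows were refused because each row needs all three keys. I'll resend and choose a hover over the uphill end, since the camera will look downhill.

Request:
send_rows:
  steps:
    - {"twist":[0,0,0],"dp":[0.045,-0.004,-0.0186],"fingers":0.025}
    - {"twist":[0,0,0],"dp":[0.045,-0.004,-0.0186],"fingers":0.025}
    - {"twist":[0,0,0],"dp":[0.045,-0.004,-0.0186],"fingers":0.025}
    - {"twist":[0,0,0],"dp":[0.045,-0.004,-0.0186],"fingers":0.025}
    - {"twist":[0,0,0],"dp":[0.045,-0.004,-0.0186],"fingers":0.025}
    - {"twist":[0,0,0],"dp":[0.045,-0.004,-0.0186],"fingers":0.025}
    - {"twist":[0,0,0],"dp":[0.045,-0.004,-0.0186],"fingers":0.025}
    - {"twist":[0,0,0],"dp":[0.045,-0.004,-0.0186],"fingers":0.025}
    - {"twist":[0,0,0],"dp":[0.045,-0.004,-0.0186],"fingers":0.025}
    - {"twist":[0,0,0],"dp":[0.045,-0.004,-0.0186],"fingers":0.025}

```text
clock: 1.15
eef_pos: [0.5738, 0.1581, 0.2712]
tcp_rot: [0.69, -0.155, 0.154, -0.69]
wrist_force: [1.4, 0.2, 0.1]
opening: 0.0255
```

Request:
send_rows:
  steps:
    - {"twist":[0,0,0],"dp":[0.045,-0.004,-0.0186],"fingers":0.025}
    - {"twist":[0,0,0],"dp":[0.045,-0.004,-0.0186],"fingers":0.025}
    - {"twist":[0,8.5,0],"dp":[0,0,0],"fingers":0.025}
    - {"twist":[0,8.5,0],"dp":[0,0,0],"fingers":0.025}
    - {"twist":[0,8.5,0],"dp":[0,0,0],"fingers":0.025}
    - {"twist":[0,8.5,0],"dp":[0,0,0],"fingers":0.025}
    - {"twist":[0,8.5,0],"dp":[0,0,0],"fingers":0.025}
    - {"twist":[0,8.5,0],"dp":[0,0,0],"fingers":0.025}
    - {"twist":[0,8.5,0],"dp":[0,0,0],"fingers":0.025}
    - {"twist":[0,8.5,0],"dp":[0,0,0],"fingers":0.025}

```text
clock: 2.15
eef_pos: [0.6382, 0.0877, 0.2788]
tcp_rot: [-0.484, 0.516, -0.515, 0.484]
wrist_force: [0.3, 0.3, -0.3]
opening: 0.0249
```

Request:
send_rows:
  steps:
    - {"twist":[0,3.4,0],"dp":[0,0,0],"fingers":0.025}
    - {"twist":[0,0,0],"dp":[0,0,0],"fingers":0.025}
    - {"twist":[0,0,0],"dp":[0,0,0],"fingers":0.025}

```text
clock: 2.45
eef_pos: [0.6383, 0.0878, 0.279]
tcp_rot: [-0.471, 0.528, -0.528, 0.47]
wrist_force: [0.4, 0.3, 0.0]
opening: 0.025
```

Run:
```python
from h import *
st(); c=cam("wrist"); cv2.imwrite("pics/w2.png",c["color"]); np.save("w2.npy",c,allow_pickle=True)
print(np.round(c["world_from_camera"],3))
```

```text
2.45 [0.6383 0.0878 0.279 ] 
 [[-0.114 -0.001  0.993]
 [-0.993 -0.    -0.114]
 [ 0.    -1.    -0.001]] [0.4 0.3 0. ] [ 0.071  0.376  1.279 -0.     1.488  0.186] 0.025034969807079303
[[ 0.993 -0.108 -0.035  0.647]
 [-0.114 -0.946 -0.303  0.166]
 [-0.     0.305 -0.952  0.42 ]
 [ 0.     0.     0.     1.   ]]
```

View pics/w2.png

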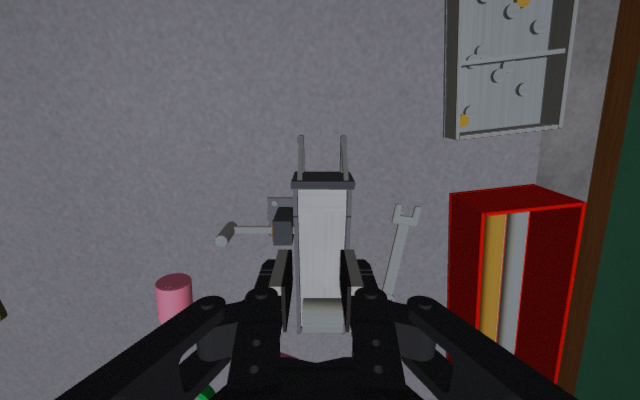

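The wrist picture looks along the ramp. The stop plate is at rows 175-188 and columns 292-354, the post top is at about (221,240), and the guide block is at (284,225). The fingers partly cover the sleeve at (323,315). I'll enlarge the stop and bolt area.

Run:
```python
from h import *
c=np.load("w2.npy",allow_pickle=True).item()
im=c["color"][160:270,205:365]; cv2.imwrite("pics/crop2.png",cv2.convertScaleAbs(cv2.resize(im,None,fx=5,fy=5,interpolation=cv2.INTER_CUBIC),alpha=1.8))
```

```text
(no output)
```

View pics/crop2.png

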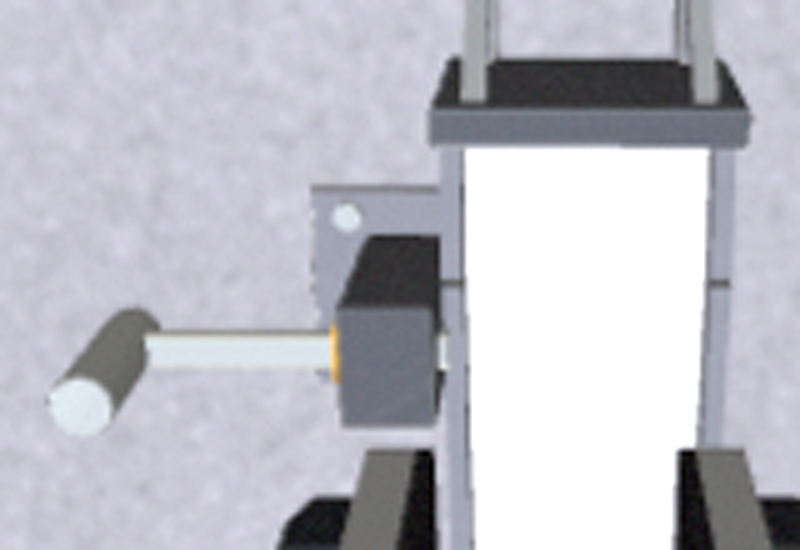

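Run:
```python
from h import *
c=np.load("w2.npy",allow_pickle=True).item()
P=lambda x,y,z:ray(c,205+x/5-.4,160+y/5-.4,z)
W=[P(429,108,.066),P(752,108,.066),P(430,147,.066),P(748,147,.066),P(81,407,.09),P(338,307,.066),P(437,307,.066),P(342,427,.066),P(437,427,.066)]
L=[(.118,.039),(.118,-.039),(.108,.039),(.108,-.039),(.05,.13),(.067,.064),(.067,.039),(.033,.064),(.033,.039)]
a,M,t,r=fit(W,L); print(np.degrees(a),t,(r*1000).round(1))
np.save("fit.npy",np.r_[a,t])
c=np.load("top0.npy",allow_pickle=True).item()
for x,y in((610,213),): s=ray(c,245+x/6-.4,130+y/6-.4,.058); print(s,(M.T@(s[:2]-t)).round(4))
for q in[(-.145,.039,.02),(-.145,-.039,.02),(.05,.13,.09),(.108,.039,.066),(.108,-.039,.066)]: print((proj(c,np.r_[M@q[:2]+t,q[2]])+.4-[245,130])*6)
```

```text
83.9314153779312 [ 0.63445954 -0.0332622 ] [[-0.7 -0.3]
 [-1.2 -0.9]
 [-0.7  0.1]
 [-1.8 -0.5]
 [ 7.   0.1]
 [-0.2 -0.1]
 [-0.4 -0.3]
 [-0.7  1. ]
 [-1.3  0.9]]
[ 0.61947564 -0.13054479  0.058     ] [-0.0983  0.0046]
[696.16796974 303.33291136]
[708.13777619 142.84894453]
[264.94988127 451.36341605]
[160.1944522 247.7871336]
[175.22805704  81.46716924]
```

Request:
send_rows:
  steps:
    - {"twist":[0,0,0],"dp":[0.045,0.01,0.0013],"fingers":0.025}
    - {"twist":[0,0,0],"dp":[0.045,0.02,0.0013],"fingers":0.025}
    - {"twist":[0,0,0],"dp":[0.045,0.02,0.0013],"fingers":0.025}
    - {"twist":[0,0,0],"dp":[0.045,0.02,0.0013],"fingers":0.025}
    - {"twist":[0,0,0],"dp":[0.045,0.02,0.0013],"fingers":0.025}
    - {"twist":[0,0,0],"dp":[0.045,0.02,0.0013],"fingers":0.025}
    - {"twist":[0,0,0],"dp":[0,0.04,0],"fingers":0.025}
    - {"twist":[0,0,0],"dp":[0,0.02,0],"fingers":0.025}
    - {"twist":[0,0,0],"dp":[0,0,0],"fingers":0.025}

```text
clock: 3.4
eef_pos: [0.612, -0.1811, 0.1055]
tcp_rot: [-0.471, 0.531, -0.526, 0.469]
wrist_force: [-0.3, 0.2, -0.1]
opening: 0.0252
```

Run:
```python
from h import *
st(); c=cam("wrist"); cv2.imwrite("pics/w3.png",c["color"]); np.save("w3.npy",c,allow_pickle=True)
c=cam("side");np.save("s3.npy",c,allow_pickle=True)
cv2.imwrite("pics/s3.png",cv2.resize(c["color"][140:260,270:420],None,fx=5,fy=5,interpolation=cv2.INTER_CUBIC))
```

```text
3.4 [ 0.612  -0.1811  0.1055] 
 [[-0.116 -0.007  0.993]
 [-0.993  0.003 -0.116]
 [-0.002 -1.    -0.008]] [-0.3  0.2 -0.1] [-0.354  0.506  1.519  0.     1.124 -0.237] 0.02522134504029599
```

View pics/w3.png

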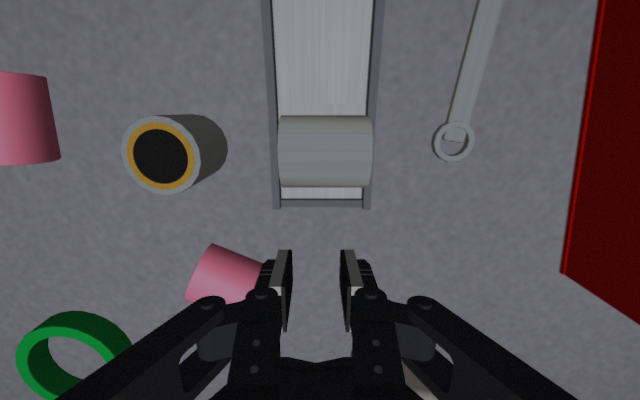

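The close view shows the sleeve at rows 115-187, columns 278-372, lying square in the bay. The bay end is at row 208, columns 272-371. The fingertips at rows 250-325 are slightly left of centre, and the spare is at (162,155), well to the side.

Run:
```python
from h import *
a,tx,ty=np.load("fit.npy")
c=np.load("w3.npy",allow_pickle=True).item()
A=ray(c,272,208,.02);B=ray(c,371,208,.02); print(A,B,np.linalg.norm(A-B)); print("bay end mid",(A+B)/2)
A2=ray(c,262,0,.02);B2=ray(c,384,0,.02)
print("axis ang",[np.degrees(np.arctan2(q[1],q[0])) for q in((A2-A),(B2-B))])
# sleeve: tangents at rows 115/187 : circle centre at z=.033 r=.025 in plane u
o=c["world_from_camera"][:3,3]; u=(A2-A)[:2]; u/=np.linalg.norm(u)
def ang(v): 
    p=ray(c,322,v,0.); return np.arctan2((p[:2]-o[:2])@u,o[2])
b=(ang(115)+ang(187))/2; h=abs(ang(115)-ang(187))/2; D=.025/np.sin(h); print("D,height",D,o[2]-D*np.cos(b))
s=o[:2]@u+(o[2]-.033)*np.tan(b); e=((A+B)/2)[:2]@u; print("sleeve x in ramp",-.145+s-e, "tcp x",-.145+manip.state()["eef_pos"][:2]@u-e, "u",u)
n=np.array([-u[1],u[0]]); print("y offsets tcp, sleeve",(np.array(manip.state()["eef_pos"][:2])-((A+B)/2)[:2])@n,[(ray(c,q,150,.058)-(A+B)/2)[:2]@n for q in(278,372)])
```

```text
[ 0.57730349 -0.17245778  0.02      ] [ 0.65507457 -0.18135164  0.02      ] 0.07827797759329723
bay end mid [ 0.61618903 -0.17690471  0.02      ]
axis ang [np.float64(83.44648519597781), np.float64(83.12120537029102)]
D,height 0.2180255328203178 0.03087289650918834
sleeve x in ramp -0.09916390051455318 tcp x -0.14953030060495046 u [0.11413117 0.99346569]
y offsets tcp, sleeve 0.0005266086743316022 [np.float64(0.027589510204076868), np.float64(-0.030714501689239646)]
```

View pics/s3.png

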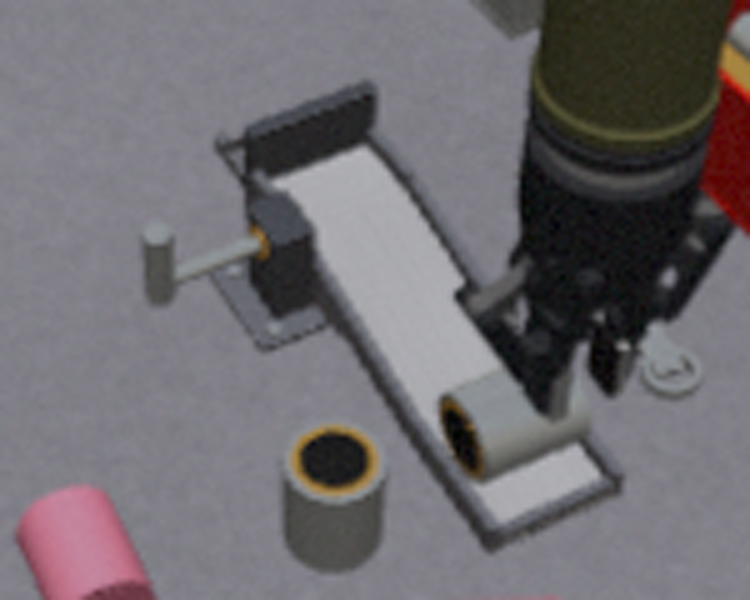

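Request:
send_rows:
  steps:
    - {"twist":[0,0,0],"dp":[0,0.03,0],"fingers":0.025}
    - {"twist":[0,0,0],"dp":[0,0.03,0],"fingers":0.025}
    - {"twist":[0,0,0],"dp":[0,0.015,0],"fingers":0.025}
    - {"twist":[0,0,0],"dp":[0,0.006,0],"fingers":0.025}
    - {"twist":[0,0,0],"dp":[0,0,0],"fingers":0.025}
    - {"twist":[0,0,0],"dp":[-0.004,0,0],"fingers":0.025}
    - {"twist":[0,0,0],"dp":[-0.004,0,0],"fingers":0.025}
    - {"twist":[0,0,0],"dp":[-0.003,0,0],"fingers":0.025}

```text
clock: 4.3
eef_pos: [0.6171, -0.1701, 0.0296]
tcp_rot: [0.47, -0.527, 0.529, -0.471]
wrist_force: [-0.3, 0.0, 0.9]
opening: 0.0252
```

Run:
```python
from h import *
st(); c=cam("wrist"); cv2.imwrite("pics/w4.png",c["color"]); np.save("w4.npy",c,allow_pickle=True)
```

```text
4.3 [ 0.6171 -0.1701  0.0296] 
 [[-0.116  0.002  0.993]
 [-0.993 -0.001 -0.116]
 [ 0.    -1.     0.002]] [-0.3  0.   0.9] [-0.335  0.59   1.593  0.     0.957 -0.219] 0.025195829874054977
```

View pics/w4.png

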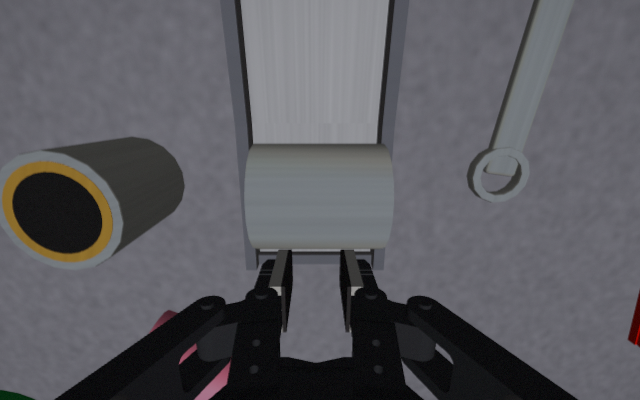

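The fingers (columns 285 and 350) stand just behind the sleeve (columns 245-393, lower edge at row 249) and are centred on it. I'll lower 5 mm and start the slow push.

Request:
send_rows:
  steps:
    - {"twist":[0,0,0],"dp":[0,0.005,0],"fingers":0.025}
    - {"twist":[0,0,0],"dp":[-0.003,0,0],"fingers":0.025}
    - {"twist":[0,0,0],"dp":[-0.003,0,0],"fingers":0.025}
    - {"twist":[0,0,0],"dp":[-0.004,0,0],"fingers":0.025}
    - {"twist":[0,0,0],"dp":[-0.005,0,0],"fingers":0.025}
    - {"twist":[0,0,0],"dp":[-0.005,0,0],"fingers":0.025}
    - {"twist":[0,0,0],"dp":[-0.005,0,0],"fingers":0.025}
    - {"twist":[0,0,0],"dp":[-0.005,0,0],"fingers":0.025}

```text
clock: 5.15
eef_pos: [0.6198, -0.14, 0.0233]
tcp_rot: [-0.47, 0.528, -0.528, 0.47]
wrist_force: [0.0, 0.7, 0.0]
opening: 0.025
```

Run:
```python
from h import *
a=np.radians(83.5);u=np.array([np.cos(a),np.sin(a)]);s=manip.state();d=np.array(s["eef_pos"][:2])-[.6162,-.1769]
st();print("ramp x,y",-.145+d@u,d@[-u[1],u[0]])
c=cam("wrist"); g=c["color"][:,300:340].mean((1,2)).round(0); print(g[60:300:4].tolist())
```

```text
5.15 [ 0.6198 -0.14    0.0233] 
 [[-0.116 -0.     0.993]
 [-0.993  0.    -0.116]
 [-0.    -1.    -0.   ]] [0.  0.7 0. ] [-0.289  0.594  1.607  0.     0.941 -0.173] 0.025024690087355143
ramp x,y -0.10794425730141433 0.0006422261539897952
[145.0, 145.0, 145.0, 145.0, 146.0, 146.0, 146.0, 146.0, 147.0, 147.0, 147.0, 147.0, 147.0, 147.0, 147.0, 147.0, 147.0, 147.0, 147.0, 147.0, 147.0, 147.0, 147.0, 63.0, 84.0, 97.0, 105.0, 109.0, 112.0, 116.0, 117.0, 120.0, 120.0, 119.0, 119.0, 118.0, 119.0, 120.0, 119.0, 120.0, 120.0, 119.0, 119.0, 119.0, 119.0, 120.0, 121.0, 119.0, 116.0, 112.0, 109.0, 146.0, 146.0, 146.0, 146.0, 146.0, 146.0, 147.0, 147.0, 147.0]
```

The sleeve is now against the fingers: its rows moved to 152-262, toward the tips. I'll carry on up the slope, with the fingers rising at 9°.

Request:
send_rows:
  steps:
    - {"twist":[0,0,0],"dp":[-0.005,-0.0005,0],"fingers":0.025}
    - {"twist":[0,0,0],"dp":[-0.005,-0.0005,0],"fingers":0.025}
    - {"twist":[0,0,0],"dp":[-0.005,-0.0008,0],"fingers":0.025}
    - {"twist":[0,0,0],"dp":[-0.005,-0.0008,0],"fingers":0.025}
    - {"twist":[0,0,0],"dp":[-0.005,-0.0008,0],"fingers":0.025}
    - {"twist":[0,0,0],"dp":[-0.005,-0.0008,0],"fingers":0.025}
    - {"twist":[0,0,0],"dp":[-0.005,-0.0008,0],"fingers":0.025}
    - {"twist":[0,0,0],"dp":[-0.005,-0.0008,0],"fingers":0.025}
    - {"twist":[0,0,0],"dp":[-0.005,-0.0008,0],"fingers":0.025}
    - {"twist":[0,0,0],"dp":[-0.005,-0.0008,0],"fingers":0.025}

```text
clock: 6.2
eef_pos: [0.6255, -0.0905, 0.0308]
tcp_rot: [-0.47, 0.528, -0.528, 0.47]
wrist_force: [-0.0, -2.1, 1.2]
opening: 0.0251
```

```bash
cat > k.py <<'E'
from h import *
a=np.radians(83.5);u=np.array([np.cos(a),np.sin(a)]);s=manip.state();d=np.array(s["eef_pos"][:2])-[.6162,-.1769]
st();print("ramp x,y",-.145+d@u,d@[-u[1],u[0]])
c=cam("wrist"); np.save("wk.npy",c,allow_pickle=True); g=c["color"][:,300:340].mean((1,2)).round(0); e=np.abs(np.diff(g)); print([(int(i),g[i],g[i+1]) for i in np.where(e>8)[0] if i<330])
E
python3 k.py
```

```text
6.2 [ 0.6255 -0.0905  0.0308] 
 [[-0.116 -0.     0.993]
 [-0.993  0.    -0.116]
 [ 0.    -1.    -0.   ]] [-0.  -2.1  1.2] [-0.21   0.581  1.609 -0.     0.952 -0.094] 0.025060279643089052
ramp x,y -0.058093422298156144 0.0005210400008749019
[(150, np.float64(144.0), np.float64(129.0)), (151, np.float64(129.0), np.float64(64.0)), (259, np.float64(107.0), np.float64(124.0)), (260, np.float64(124.0), np.float64(143.0))]
```

Request:
send_rows:
  steps:
    - {"twist":[0,0,0],"dp":[-0.005,-0.0008,0],"fingers":0.025}
    - {"twist":[0,0,0],"dp":[-0.005,-0.0008,0],"fingers":0.025}
    - {"twist":[0,0,0],"dp":[-0.005,-0.0008,0],"fingers":0.025}
    - {"twist":[0,0,0],"dp":[-0.005,-0.0008,0],"fingers":0.025}
    - {"twist":[0,0,0],"dp":[-0.005,-0.0008,0],"fingers":0.025}
    - {"twist":[0,0,0],"dp":[-0.005,-0.0008,0],"fingers":0.025}
    - {"twist":[0,0,0],"dp":[-0.005,-0.0008,0],"fingers":0.025}
    - {"twist":[0,0,0],"dp":[-0.005,-0.0008,0],"fingers":0.025}
    - {"twist":[0,0,0],"dp":[-0.005,-0.0008,0],"fingers":0.025}
    - {"twist":[0,0,0],"dp":[-0.005,-0.0008,0],"fingers":0.025}

```text
clock: 7.25
eef_pos: [0.6313, -0.0408, 0.0388]
tcp_rot: [0.47, -0.528, 0.528, -0.47]
wrist_force: [-0.0, -1.9, -0.0]
opening: 0.0248
```

```bash
python3 k.py
```

```text
7.25 [ 0.6313 -0.0408  0.0388] 
 [[-0.116 -0.     0.993]
 [-0.993 -0.    -0.116]
 [ 0.    -1.    -0.   ]] [-0.  -1.9 -0. ] [-0.131  0.572  1.601 -0.     0.969 -0.015] 0.024791033657042404
ramp x,y -0.00810665598167104 0.0003701645914224466
[(23, np.float64(24.0), np.float64(54.0)), (24, np.float64(54.0), np.float64(99.0)), (25, np.float64(99.0), np.float64(127.0)), (26, np.float64(127.0), np.float64(142.0)), (150, np.float64(137.0), np.float64(97.0)), (151, np.float64(97.0), np.float64(64.0)), (152, np.float64(64.0), np.float64(73.0)), (259, np.float64(104.0), np.float64(120.0)), (260, np.float64(120.0), np.float64(146.0))]
```

Request:
send_rows:
  steps:
    - {"twist":[0,0,0],"dp":[-0.005,-0.0008,0],"fingers":0.025}
    - {"twist":[0,0,0],"dp":[-0.005,-0.0008,0],"fingers":0.025}
    - {"twist":[0,0,0],"dp":[-0.005,-0.0008,0],"fingers":0.025}
    - {"twist":[0,0,0],"dp":[-0.005,-0.0008,0],"fingers":0.025}
    - {"twist":[0,0,0],"dp":[-0.005,-0.0008,0],"fingers":0.025}
    - {"twist":[0,0,0],"dp":[-0.005,-0.0008,0],"fingers":0.025}
    - {"twist":[0,0,0],"dp":[-0.005,-0.0006,0],"fingers":0.025}
    - {"twist":[0,0,0],"dp":[-0.004,0,0],"fingers":0.025}
    - {"twist":[0,0,0],"dp":[-0.004,0,0],"fingers":0.025}
    - {"twist":[0,0,0],"dp":[-0.003,0,0],"fingers":0.025}

```text
clock: 8.3
eef_pos: [0.6365, 0.0051, 0.0439]
tcp_rot: [-0.47, 0.528, -0.528, 0.47]
wrist_force: [1.0, 0.5, -0.0]
opening: 0.0252
```

```bash
python3 k.py
```

```text
8.3 [0.6365 0.0051 0.0439] 
 [[-0.116 -0.     0.993]
 [-0.993  0.    -0.116]
 [-0.    -1.    -0.   ]] [ 1.   0.5 -0. ] [-0.059  0.57   1.587  0.     0.985  0.057] 0.025173250202756316
ramp x,y 0.03814063770867743 0.0004123641068418269
[(108, np.float64(111.0), np.float64(97.0)), (109, np.float64(97.0), np.float64(69.0)), (136, np.float64(65.0), np.float64(80.0)), (137, np.float64(80.0), np.float64(89.0)), (244, np.float64(116.0), np.float64(146.0))]
```

Request:
send_rows:
  steps:
    - {"twist":[0,0,0],"dp":[0,0,0],"fingers":0.025}
    - {"twist":[0,0,0],"dp":[0,0,0],"fingers":0.025}
    - {"twist":[0,0,0],"dp":[0,0,0],"fingers":0.025}
    - {"twist":[0,0,0],"dp":[0,0,0],"fingers":0.025}
    - {"twist":[0,0,0],"dp":[0,0,0],"fingers":0.025}
    - {"twist":[0,0,0],"dp":[0,0,0],"fingers":0.025}

```text
clock: 8.95
eef_pos: [0.6366, 0.0043, 0.0441]
tcp_rot: [-0.47, 0.528, -0.528, 0.47]
wrist_force: [-0.3, -0.3, -0.2]
opening: 0.0248
```

```bash
python3 k.py; python3 -c "
import numpy as np,cv2
cv2.imwrite('pics/w5.png',np.load('wk.npy',allow_pickle=True).item()['color'])"
```

```text
8.95 [0.6366 0.0043 0.0441] 
 [[-0.116 -0.     0.993]
 [-0.993 -0.    -0.116]
 [ 0.    -1.    -0.   ]] [-0.3 -0.3 -0.2] [-0.06   0.569  1.587 -0.     0.985  0.057] 0.024796396918228977
ramp x,y 0.037331952320557193 0.00023095203495744434
[(107, np.float64(109.0), np.float64(86.0)), (108, np.float64(86.0), np.float64(64.0)), (135, np.float64(59.0), np.float64(85.0)), (243, np.float64(116.0), np.float64(151.0))]
```

View pics/w5.png

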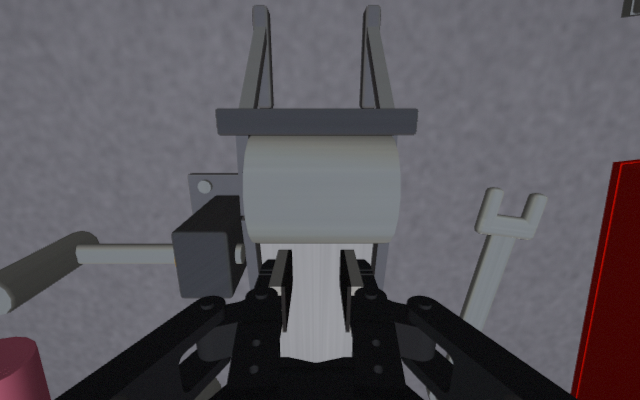

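The sleeve sits against the stop plate: its upper edge meets the plate at row 135, its lower edge is at row 243, and it stayed unchanged over 0.6 s. The fingertips are clear of it at row 250. Next I retreat, lift, close the fingers and move beyond the post.

Request:
send_rows:
  steps:
    - {"twist":[0,0,0],"dp":[0.005,0,0],"fingers":0.025}
    - {"twist":[0,0,0],"dp":[0,-0.03,0],"fingers":0.025}
    - {"twist":[0,0,0],"dp":[0,-0.04,0],"fingers":0.025}
    - {"twist":[0,0,0],"dp":[0,-0.04,0],"fingers":0}
    - {"twist":[0,0,0],"dp":[-0.005,-0.01,-0.044],"fingers":0}
    - {"twist":[0,0,0],"dp":[-0.005,0,-0.044],"fingers":0}
    - {"twist":[0,0,0],"dp":[-0.005,0,-0.044],"fingers":0}
    - {"twist":[0,0,0],"dp":[-0.003,0,-0.043],"fingers":0}
    - {"twist":[0,0,0],"dp":[0,0,0],"fingers":0}
    - {"twist":[0,0,0],"dp":[0,0,0],"fingers":0}

```text
clock: 10.0
eef_pos: [0.4636, 0.0376, 0.1646]
tcp_rot: [0.47, -0.528, 0.528, -0.47]
wrist_force: [0.2, -0.2, 0.0]
opening: -0.0004
```

Request:
send_rows:
  steps:
    - {"twist":[0,0,0],"dp":[0,0,0],"fingers":0}
    - {"twist":[0,0,0],"dp":[0,0,0],"fingers":0}

```text
clock: 10.2
eef_pos: [0.4663, 0.0373, 0.1644]
tcp_rot: [0.47, -0.528, 0.529, -0.471]
wrist_force: [-0.5, 0.3, -0.8]
opening: -0.0001
```

```bash
python3 k.py; python3 -c "
import numpy as np,cv2
cv2.imwrite('pics/w6.png',np.load('wk.npy',allow_pickle=True).item()['color'])"
```

```text
10.2 [0.4663 0.0373 0.1644] 
 [[-0.116  0.002  0.993]
 [-0.993 -0.    -0.116]
 [-0.    -1.     0.002]] [-0.5  0.3 -0.8] [-0.01   0.225  1.819 -0.     1.096  0.106] -9.37861118983349e-05
ramp x,y 0.050855500015854094 0.17317471436359308
[(248, np.float64(111.0), np.float64(96.0)), (249, np.float64(96.0), np.float64(69.0)), (258, np.float64(66.0), np.float64(45.0)), (285, np.float64(47.0), np.float64(69.0)), (286, np.float64(69.0), np.float64(84.0)), (287, np.float64(84.0), np.float64(66.0)), (288, np.float64(66.0), np.float64(53.0))]
```

View pics/w6.png

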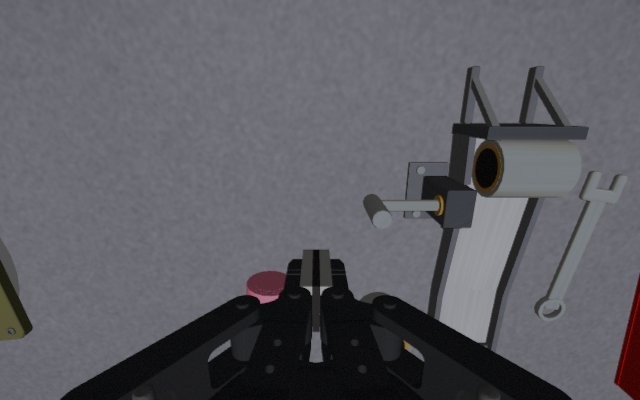

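The sleeve still rests against the stop at (530,167). The post top is at (380,219), and the closed fingers are at (316,260).

Run:
```python
from h import *
c=np.load("wk.npy",allow_pickle=True).item(); a=np.radians(83.5);u=np.array([np.cos(a),np.sin(a)]);n=np.array([-u[1],u[0]])
for q in[(380,219,.09),(454,131,.066),(586,130,.066),(474,227,.066),(445,228,.066)]:
    p=ray(c,*q); d=p[:2]-[.6162,-.1769]; print(q,p.round(4),"ramp",(-.145+d@u).round(4),(d@n).round(4))
```

```text
(380, 219, 0.09) [0.5148 0.0309 0.09  ] ramp 0.05 0.1243
(454, 131, 0.066) [0.5798 0.0873 0.066 ] ramp 0.1134 0.0661
(586, 130, 0.066) [0.6813 0.0762 0.066 ] ramp 0.1139 -0.036
(474, 227, 0.066) [0.5986 0.0048 0.066 ] ramp 0.0336 0.038
(445, 228, 0.066) [0.574  0.0068 0.066 ] ramp 0.0328 0.0627
```

Request:
send_rows:
  steps:
    - {"twist":[0,0,0],"dp":[0,0.04,0],"fingers":0}
    - {"twist":[0,0,0],"dp":[0,0.04,0],"fingers":0}
    - {"twist":[0,0,0],"dp":[0,0.02,0],"fingers":0}
    - {"twist":[0,0,0],"dp":[0,0.004,0],"fingers":0}
    - {"twist":[0,0,0],"dp":[0,0,0.008],"fingers":0}
    - {"twist":[0,0,0],"dp":[0,0,0.008],"fingers":0}
    - {"twist":[0,0,0],"dp":[0,0,0.005],"fingers":0}
    - {"twist":[0,0,0],"dp":[0,0,0.005],"fingers":0}
    - {"twist":[0,0,0],"dp":[0,0,0.005],"fingers":0}
    - {"twist":[0,0,0],"dp":[0,0,0.005],"fingers":0}

```text
clock: 11.25
eef_pos: [0.4994, 0.0335, 0.0604]
tcp_rot: [-0.47, 0.529, -0.528, 0.47]
wrist_force: [-2.7, 0.3, 1.7]
opening: -0.0002
```

Request:
send_rows:
  steps:
    - {"twist":[0,0,0],"dp":[0,0,0.005],"fingers":0}
    - {"twist":[0,0,0],"dp":[0,0,0.005],"fingers":0}
    - {"twist":[0,0,0],"dp":[0,0,0.005],"fingers":0}
    - {"twist":[0,0,0],"dp":[0,0,0.005],"fingers":0}

```text
clock: 11.65
eef_pos: [0.52, 0.0311, 0.06]
tcp_rot: [-0.47, 0.528, -0.528, 0.47]
wrist_force: [-1.3, -0.1, 1.8]
opening: 0.0002
```

```bash
python3 k.py
```

```text
11.65 [0.52   0.0311 0.06  ] 
 [[-0.116 -0.001  0.993]
 [-0.993  0.    -0.116]
 [ 0.    -1.    -0.001]] [-1.3 -0.1  1.8] [-0.021  0.427  1.834 -0.     0.881  0.095] 0.0002145036146328383
ramp x,y 0.050786298311167544 0.11908780698671925
[(248, np.float64(117.0), np.float64(102.0)), (249, np.float64(102.0), np.float64(74.0)), (258, np.float64(71.0), np.float64(50.0)), (285, np.float64(51.0), np.float64(73.0)), (286, np.float64(73.0), np.float64(89.0)), (287, np.float64(89.0), np.float64(70.0)), (288, np.float64(70.0), np.float64(56.0))]
```

Request:
send_rows:
  steps:
    - {"twist":[0,0,0],"dp":[0,0,0.005],"fingers":0}
    - {"twist":[0,0,0],"dp":[0,0,0.005],"fingers":0}
    - {"twist":[0,0,0],"dp":[0,0,0.004],"fingers":0}
    - {"twist":[0,0,0],"dp":[0,0,0.003],"fingers":0}
    - {"twist":[0,0,0],"dp":[0,0,0.002],"fingers":0}
    - {"twist":[0,0,0],"dp":[0,0,0.001],"fingers":0}
    - {"twist":[0,0,0],"dp":[0,0,0],"fingers":0}

```text
clock: 12.4
eef_pos: [0.5401, 0.0288, 0.06]
tcp_rot: [0.47, -0.528, 0.528, -0.47]
wrist_force: [-1.0, -0.2, -0.6]
opening: 0.0003
```

Request:
send_rows:
  steps:
    - {"twist":[0,0,0],"dp":[0,0,0.001],"fingers":0}
    - {"twist":[0,0,0],"dp":[0,0,0.001],"fingers":0}

```text
clock: 12.6
eef_pos: [0.5415, 0.0286, 0.06]
tcp_rot: [-0.47, 0.528, -0.528, 0.47]
wrist_force: [-3.9, 0.1, -0.7]
opening: 0.0001
```

Request:
send_rows:
  steps:
    - {"twist":[0,0,0],"dp":[0,0,0.001],"fingers":0}
    - {"twist":[0,0,0],"dp":[0,0,0.001],"fingers":0}

```text
clock: 12.8
eef_pos: [0.5436, 0.0284, 0.06]
tcp_rot: [-0.47, 0.528, -0.528, 0.47]
wrist_force: [-3.0, 0.9, -1.4]
opening: 0.0001
```

Request:
send_rows:
  steps:
    - {"twist":[0,0,0],"dp":[0,0,0.001],"fingers":0}
    - {"twist":[0,0,0],"dp":[0,0,0.001],"fingers":0}

```text
clock: 13.0
eef_pos: [0.5454, 0.0281, 0.06]
tcp_rot: [-0.47, 0.528, -0.528, 0.47]
wrist_force: [-4.7, 0.7, 0.3]
opening: 0.0
```

Request:
send_rows:
  steps:
    - {"twist":[0,0,0],"dp":[0,0,0.001],"fingers":0}

```text
clock: 13.1
eef_pos: [0.5454, 0.0281, 0.06]
tcp_rot: [-0.471, 0.529, -0.528, 0.469]
wrist_force: [-5.8, 1.2, 3.5]
opening: 0.0001
```

Request:
send_rows:
  steps:
    - {"twist":[0,0,0],"dp":[0,0,0.001],"fingers":0}

```text
clock: 13.2
eef_pos: [0.5454, 0.0281, 0.0599]
tcp_rot: [-0.471, 0.529, -0.527, 0.469]
wrist_force: [-8.6, 1.6, 4.9]
opening: 0.0003
```

The TCP has stopped advancing at x=0.5454 while the force climbs, so the bolt is at its end. I'll press once more, then back off and lift clear.

Request:
send_rows:
  steps:
    - {"twist":[0,0,0],"dp":[0,0,0.001],"fingers":0}
    - {"twist":[0,0,0],"dp":[0,0,0],"fingers":0}

```text
clock: 13.4
eef_pos: [0.5454, 0.0281, 0.0599]
tcp_rot: [-0.472, 0.53, -0.527, 0.469]
wrist_force: [-9.0, 0.3, 6.3]
opening: 0.0003
```

Request:
send_rows:
  steps:
    - {"twist":[0,0,0],"dp":[0,0,-0.01],"fingers":0}
    - {"twist":[0,0,0],"dp":[0,0,-0.03],"fingers":0}
    - {"twist":[0,0,0],"dp":[0,0,-0.03],"fingers":0}
    - {"twist":[0,0,0],"dp":[0,-0.04,0],"fingers":0}
    - {"twist":[0,0,0],"dp":[0,-0.04,0],"fingers":0}
    - {"twist":[0,0,0],"dp":[0,-0.04,0],"fingers":0}
    - {"twist":[0,0,0],"dp":[0,0,0],"fingers":0}
    - {"twist":[0,0,0],"dp":[0,0,0],"fingers":0}
    - {"twist":[0,0,0],"dp":[0,0,0],"fingers":0}

```text
clock: 14.3
eef_pos: [0.4789, 0.0359, 0.1795]
tcp_rot: [-0.47, 0.528, -0.528, 0.47]
wrist_force: [-0.3, 0.1, 0.1]
opening: -0.0
```

```bash
python3 k.py; python3 -c "
import numpy as np,cv2
from h import cam
a=np.load('wk.npy',allow_pickle=True).item()['color'][60:360,300:640]
b=cam('side')['color'][140:260,270:420]
cv2.imwrite('pics/end.png',np.hstack([cv2.resize(a,(425,375)),cv2.resize(b,(375,375)[:1]+(300,)).copy() if 0 else cv2.resize(b,(375,375))]))"
```

```text
14.3 [0.4789 0.0359 0.1795] 
 [[-0.116 -0.     0.993]
 [-0.993 -0.    -0.116]
 [ 0.    -1.    -0.   ]] [-0.3  0.1  0.1] [-0.013  0.225  1.772 -0.     1.145  0.103] -2.8967770379206187e-05
ramp x,y 0.05086895954940174 0.16049381555079045
[(248, np.float64(110.0), np.float64(96.0)), (249, np.float64(96.0), np.float64(69.0)), (258, np.float64(66.0), np.float64(45.0)), (285, np.float64(46.0), np.float64(68.0)), (286, np.float64(68.0), np.float64(83.0)), (287, np.float64(83.0), np.float64(65.0)), (288, np.float64(65.0), np.float64(52.0))]
```

View pics/end.png

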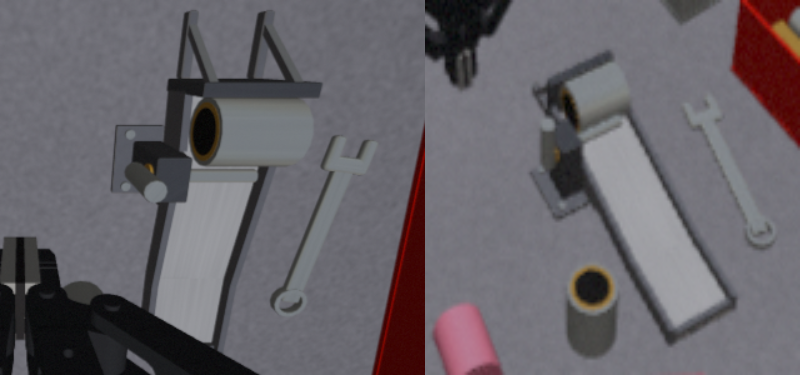

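The final picture shows the sleeve on the stop (left panel (250,132)), the rod crossing the channel right behind it (row 175), and the post up against the guide block. The spare, the wrench and the pink piece are where they were, and the tool is well clear.

```bash
python3 -c "
from cell import manip
print(manip.close_job())"
```

```text
the job is handed in; nothing more can be done
None
```

The sleeve is seated against the stop plate, the slide bolt is pushed home behind it, and I handed the job in at about 14.4 s on the robot clock.

**Sleeve:** I pushed it up the ramp with two fingertips at 0.05 m/s and followed it over the crest. It stayed against the fingers and never ran back. It then rolled onto the stop by itself and held still for 0.6 s before I moved away.

**Bolt:** I pushed the post with closed fingers until it stopped advancing. The force rose from about 3 N to 9–11 N with no further movement, and the post ended at about y = 71 mm, against 72 mm expected for fully home.

**Last checks:**
- The final wrist and side pictures show the sleeve on the stop and the rod crossing the channel behind it.
- The spare, the wrench and the nearby pink piece are undisturbed. I did not look again at the hammer, tape, sander, filler or spray, but the arm never went near them at low height.
- The tool ended at z = 0.18 m, touching nothing, with about 0 N at the wrist.

**Disagreements:**
- The first top-camera fit was off by up to 8 mm, and the top and wrist views differed by about 7 mm across the ramp. I used the close wrist view, where the ramp measured 78.3 mm wide against 78 mm given.
- The post first measured about 6 mm further in than the 130 mm given for a drawn-back bolt.
- My first three move calls were refused because each row needs all three keys. Nothing moved.

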